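Test-open a combination padlock and hold it up

TASK

A combination padlock lies dial-up in the test nest on the packing table: turn its dial clockwise, click by click, until the white pointer sits in the notch at the red mark, then pull the shackle fully open while the lock is still in the nest. Then lift the opened lock straight up out of the nest and finish while holding it still in the gripper, level and dial up, about 15 cm above the table, with the shackle still open; leave the other things on the table where they are.

Things in the scene. Friction and masses are not known exactly. Their poses are not given: they have to be found in the camera images.
- nest: fixed test nest: a blue block 92 x 92 mm, 30 mm high, with four white corner posts that rise a further 18 mm and hold the lock with about 1.5 mm of play; origin at the centre of its underside, on the table; it is turned with the lock (its -x is the shackle side)
- lock: the loose padlock, 0.35 to 0.55 kg in all, a dark steel body 72 x 72 mm and 26 mm thick, lying dial up with its underside on the nest block (30 mm above the table). Origin at the centre of the body's underside, z up towards the dial, -x towards the shackle. The shackle leaves the -x face; the dial is on the centre of the top face
- lock_mark (a point): the red mark on the lock's top face, between the dial and the shackle, 30.5 mm from the dial axis towards -x of the lock; 26 mm above the lock's underside
- dial (a joint): angle of the dial, rad: 0 = white pointer at the red mark, the only place where the shackle is free; positive = anticlockwise of it seen from above. Clicks into a notch every 0.349 rad and springs to the nearest notch's middle when let go; a click takes about 0.1 N m. Starts two to four notches on the positive side: turn clockwise. Stops at -0.9 and 1.75. Locked while the shackle is open
- dial_grip (a point): on the dial's axis, in its grip bar, 4.8 mm below the bar's top. A black disc 50 mm across bears an upright bar 44 mm long, 12 wide, 20 high (foot 29.8, top 49.8 mm above the lock's underside) with a white pointer line on one half. Turns with the dial: x along the bar, -x end = white pointer, y across the bar. The bar can carry the whole lock
- shackle (a joint): how far the shackle is pulled out of the lock body, m: 0 shut, 0.020 fully open (a stop). It slides along the lock's -x and stays where it is left; sliding takes about 2 to 5 N once the dial is at the mark, otherwise it is blocked after about 2 mm
- shackle_crown (a point): centre of the shackle's cross bar: 9 mm round steel, straight for 33 mm along the lock's y, 14 mm above the lock's underside, when shut 80.5 mm from the dial axis towards -x. Gap between bar and lock body 40 mm, between the legs 39 mm; below the bar is free air down to the table. Axes parallel to the lock's
- glass: bystander: empty drinking glass, 72 mm across, 95 mm tall, origin at the centre of its underside
- carton: bystander: small green carton with a yellow band, 110 x 80 x 45 mm, origin at the centre of its underside
- hasp: bystander: flat steel hasp, 90 x 34 mm, 12 mm high at its hinge barrel, origin at the centre of its underside
- tray: bystander: orange open tray with a divider, 130 x 100 x 30 mm, origin at the centre of its underside
Things that resemble listed ones, but are neither listed nor needed, are in the scene too. What is shaped like the lock but pink is not meant. Leave any orange look-alike of the nest alone.

How it is judged (in metres and radians):
On the way, in this order (a step that is already met when the one before it is completed fails the run):
1. the dial rests in the notch at the red mark, the shackle still shut (value of joint dial between -0.12 and 0.12 rad and value of joint shackle below 0.006 m and z of lock in the frame of nest below 0.04 m), for 0.2 s.
2. the shackle is pulled fully open while the lock is in the nest (value of joint shackle above 0.015 m and horizontal distance between lock and nest below 0.012 m and z of lock in the frame of nest below 0.042 m), for 0.2 s.
At the end, for the whole second after the job is handed in: The gripper holds the lock (grip over 1 N) at rest (under 30 mm/s) with its underside 110 to 250 mm above the table, clear of the nest, dial up and level within 0.3 rad, the shackle still out by more than 14 mm and the dial within 0.17 rad of the mark (height (world z) of lock between 0.11 and 0.25 m and contact force between the fingers and lock above 1 N and contact force between nest and lock below 0.1 N and value of joint shackle above 0.014 m and value of joint dial between -0.17 and 0.17 rad and angle between lock's own z axis and vertical below 0.3 rad and linear speed of lock below 0.03 m/s); the arm keeps its last pose, push and grip.
It fails at once if a bystander is moved by more than 20 mm (distance of any of glass, carton, hasp, tray from where it was at the start of the episode above 0.02 m).
It also fails if it takes over 64 s, if anything falls off the work surface, if the arm or the gripper's body presses on something with over 40 N, if the wrist force passes 120 N, or if a joint passes its speed limit or range.

ROBOT

A 6-joint arm with a two-finger parallel gripper is mounted at the origin on the work surface. World frame = base frame: x ahead of the robot, y to its left, z up, the work surface at z = 0. Lengths are in mm, angles in rad, forces in N, time in s.
With the tool pointing down it reaches from about 300 to 775 mm from the base axis. Payload 14.6 kg.
Tool frame: the origin (TCP) lies between the finger pads; the fingertips stand 19 mm ahead of it and the grasp point (between the pads) is the TCP; z points along the fingers, y is the line along which they close (so a half turn about z gives the same grasp; the last joint's range is limited). The gripper opens to 94 mm and grips with 3 to 60 N. Pads are 16 mm wide; open, the fingers measure 119 mm over their backs; the gripper's body (75 mm by 177 mm) begins 78 mm behind the grasp point.
Start: joints at [1.175, 0.3, 1.521, -0, 1.321, -0.067], TCP at [177.596, 520.527, 188.746] pointing down, gripper open.
Joint ranges: [-3.03, 3.03], [-0.79, 2.21], [0.23, 2.52], [-1.04, 4.18], [0, 3.07], [-2.55, 2.55]. Speed limits (rad/s): [2.22, 2.22, 2.57, 3.14, 3.14, 3.14].

INTERFACE

Orientations are given as [roll, pitch, yaw] about the fixed x, y, z axes, in that order (R = Rz(yaw) Ry(pitch) Rx(roll)).
In Python, from cell import monitor, imaging, job, find_in, trace gives the robot as it stands. The module is installed in compiled form; this text tells all that it offers.
- The arm moves only by the tool arm_command, never from a script. Its argument "steps" is a list of rows, each a list of 5 numbers: the opening, from 0 (shut) to 1 (fully open), then the shift along the tool's x, y, z in mm, then the turn about the tool's z in degrees. In form: [[gripper, dx, dy, dz, turn], ...]. A call has 1 to 20 rows; each row is the pose to reach, as a shift and turn from the pose commanded when the call began, along the tool's axes at that moment; what a row does not reach only later rows make up. A row lasts 1/8 s, in which the tool goes at most 62.5 mm and 10.7 degrees, less where a joint would pass 70% of its speed; a pose out of reach is approached as far as the arm can. A call with a gripper value outside its range is refused whole. The fingers move at their own pace and stop on an object; "force" is the grip in N (left out, the last holds). Time passes only in rows, so rows that repeat a pose let the fingers close. It gives the time, the measured TCP pose, the force, the opening and the grip force at its end, in the units of the state.
- monitor.read_state(): the state, without advancing time (a new reading comes with each control period).
- imaging.camera(name): name is "scene" or "top"; returns a dict with "img" (384x512x3 uint8, red, green, blue), "mtx" (3x3 intrinsics, pixels), "view" (4x4, takes a point from world to camera coordinates). Camera axes: x right, y down, z forward; pixel columns grow to the right and rows downward; lengths in mm; the calibration is good to about 2 mm. A picture is of the moment at which its call begins. There is no depth.
- job.sign_off(): hands the job in; it is judged then, once.
Trained networks look in a picture, given as the dict that the camera call returned (one of the last four; its "shot" number tells which), for a name from the list of things; names that differ only in an ending like _2 or _b are one class to them, and where a whole thing is asked for, a point or a joint stands for the part that bears it (a point fixed in the world has none). Each returns a list of dicts, best first, with "p" (0 to 1); they miss things now and then, are a little off and sometimes report something else, mostly with a low value. They report only what shows in the picture. A call takes as long as a camera call. They do not tell look-alikes from the thing itself.
- find_in(picture, target): "rect" ([centre column, centre row, width, height] in pixels, round what is visible of it).
- trace(picture, target): "region" (384x512 bool, what is visible of it) and "rect" ([centre column, centre row, width, height] in pixels, round what is visible of it).
The state is a dict: "clock": time; "joints": joint angles; "qd": joint speeds; "effort": joint torques, N m; "eef_pos": TCP position; "eef_rot": TCP orientation; "wrist_force": force on the tool from outside, world axes, zero at the start; "moment": the same for the moment, N m; "finger_gap": finger opening in mm; "finger_force": force on a finger pad.
Only numpy, scipy, OpenCV 4.12 (cv2) and the standard library are available. Lean on these libraries where they do the work, as an engineer would, in place of code of your own. Each camera call takes 0.05 s, during which the arm holds its last target. There are 200 camera calls.

## Working session

There is one attempt and no reset: what is moved stays moved. The work goes in short steps, Python scripts to look and compute and a tool call to move; the robot and the scene stay as the last step left them, time stands still between calls to the robot, and variables do not carry over. Pictures are saved under pics/ and viewed, at most 10 in all, crops included, and the job is handed in when it is done.

Besides the shell and the picture viewer there is one more tool, called after "Request:" as name([rows], argument=value, ...), one row to a line, values as JSON. arm_command: Moves the arm, as the interface text tells. Its arguments: {"type":"object","properties":{"steps":{"type":"array","items":{"type":"array","items":{"type":"number"}}},"force":{"type":"number"}},"required":["steps"]}

```bash
mkdir -p pics; cat > h.py <<'E'
import numpy as np,cv2
from cell import monitor,imaging,job,find_in,trace
def px2w(c,u,v,z):
    K=c["mtx"];V=c["view"];R=V[:3,:3];t=V[:3,3]
    d=R.T@np.linalg.solve(K,[u,v,1.]);o=-R.T@t
    return o+d*(z-o[2])/d[2]
def w2px(c,p):
    q=c["mtx"]@(c["view"][:3,:3]@np.array(p,float)+c["view"][:3,3]);return q[:2]/q[2]
def save(c,name,crop=None,s=1):
    im=c["img"][:,:,::-1]
    if crop: a,b,x,y=crop; im=im[b:y,a:x]
    cv2.imwrite("pics/"+name,cv2.resize(im,None,fx=s,fy=s,interpolation=cv2.INTER_CUBIC))
E
python3 - <<'E'
from h import *
np.set_printoptions(precision=3,suppress=True)
s=monitor.read_state();print(s)
cs=[imaging.camera(n) for n in("scene","top")]
im=[]
for n,c in zip(("scene","top"),cs):
    save(c,n+"0.png",s=1.5)
    print(n,"campos",-c["view"][:3,:3].T@c["view"][:3,3])
    for t in("nest","lock","dial","shackle","glass","carton","hasp","tray"):
        print(t,[(np.round(r["rect"]),round(r["p"],2)) for r in find_in(c,t)[:3]])
E
```

```text
{'clock': 0.0, 'joints': array([ 1.175,  0.3  ,  1.522,  0.   ,  1.321, -0.067]), 'qd': array([ 0.001,  0.   , -0.002, -0.   , -0.001, -0.001]), 'effort': array([  0.001, -53.181, -35.274,   0.071,   0.024,  -0.   ]), 'eef_pos': array([177.501, 520.29 , 188.182]), 'eef_rot': array([-3.14 , -0.   ,  2.813]), 'wrist_force': array([-0.567, -0.561, -0.148]), 'moment': array([ 0.003, -0.026,  0.06 ]), 'finger_force': 0.0, 'finger_gap': 94.00672839829203}
scene campos [1473.783 -459.029  985.512]
nest [(array([219., 180.,  39.,  40.]), 0.72)]
lock [(array([345., 211.,  29.,  41.]), 0.8), (array([268., 171.,  41.,  25.]), 0.76), (array([264., 200.,  47.,  29.]), 0.66)]
dial [(array([272., 189.,  14.,  16.]), 0.65), (array([265., 166.,  18.,  19.]), 0.62), (array([350., 198.,  16.,  19.]), 0.48)]
shackle [(array([254., 204.,  22.,  17.]), 0.61), (array([280., 166.,  17.,  12.]), 0.45), (array([346., 220.,  20.,  15.]), 0.4)]
glass [(array([360., 163.,  27.,  36.]), 0.91)]
carton [(array([112., 274.,  46.,  48.]), 0.84)]
hasp [(array([295., 249.,  37.,  17.]), 0.71)]
tray [(array([ 96., 216.,  52.,  49.]), 0.6)]
top campos [ 436.316    2.39  1305.702]
nest [(array([264., 242.,  36.,  37.]), 0.65), (array([232., 195.,  35.,  29.]), 0.59)]
lock [(array([238., 191.,  38.,  28.]), 0.88), (array([171., 155.,  36.,  42.]), 0.83), (array([205., 241.,  37.,  33.]), 0.79)]
dial [(array([210., 237.,  20.,  16.]), 0.52), (array([167., 158.,  16.,  20.]), 0.5), (array([231., 189.,  13.,  16.]), 0.47)]
shackle [(array([252., 190.,  15.,  24.]), 0.69), (array([189., 244.,  14.,  20.]), 0.58), (array([179., 142.,  25.,  15.]), 0.42)]
glass [(array([128., 190.,  26.,  22.]), 0.98), (array([239., 136.,  29.,  16.]), 0.48)]
carton []
hasp [(array([240., 138.,  28.,  18.]), 0.9), (array([253., 188.,  12.,  22.]), 0.4)]
tray [(array([386., 254.,  44.,  48.]), 0.58)]
```

View pics/top0.png

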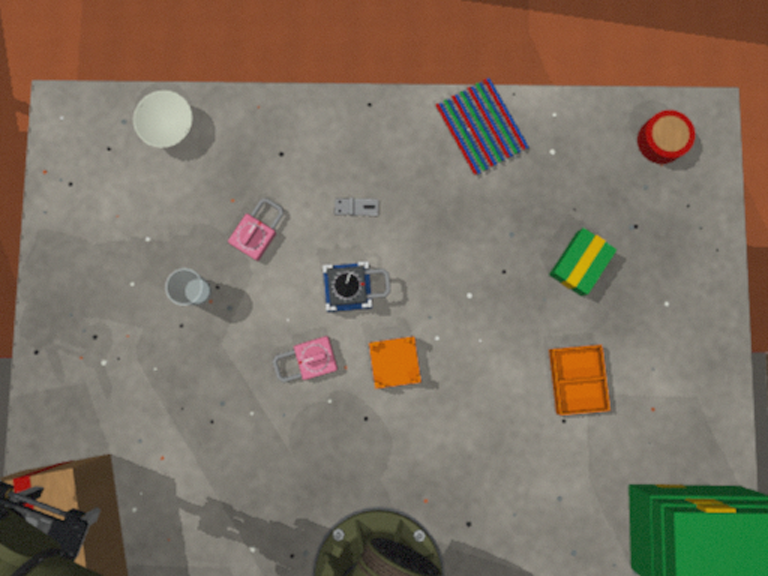

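View pics/scene0.png

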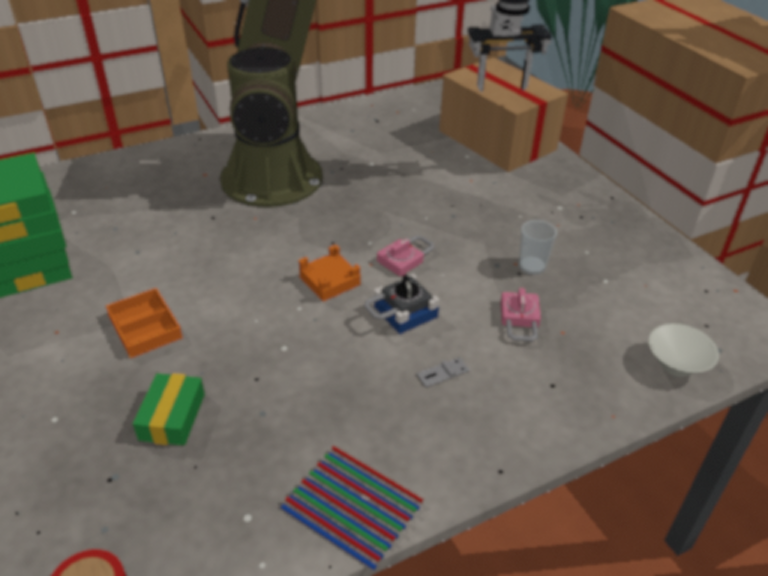

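The top view shows the dark lock in the blue nest at about (231,190) in the 512-wide frame. Its shackle points right, and the pink locks and the orange nest are decoys. Next I'll zoom in and fit the pose.

```bash
python3 - <<'E'
from h import *
np.set_printoptions(precision=1,suppress=True)
c=imaging.camera("top");d=imaging.camera("scene")
a=c["img"][165:215,205:280,::-1];b=d["img"][175:228,220:300,::-1]
A=cv2.resize(a,(750,500),interpolation=cv2.INTER_CUBIC);cv2.imwrite("pics/topz.png",A)
B=cv2.resize(b,(800,530),interpolation=cv2.INTER_CUBIC);cv2.imwrite("pics/scz.png",B)
for t in("lock","dial","shackle","nest","glass","hasp"):
  for r in trace(c,t)[:3]:
    m=r["region"].astype(np.uint8);ys,xs=np.nonzero(m)
    print(t,round(r["p"],2),np.array(r["rect"]),cv2.minAreaRect(np.c_[xs,ys].astype(np.float32)),px2w(c,xs.mean(),ys.mean(),40))
# white corner posts
hsv=cv2.cvtColor(c["img"],cv2.COLOR_RGB2HSV)
w=((hsv[...,2]>190)&(hsv[...,1]<60)).astype(np.uint8);w[:165]=0;w[215:]=0;w[:,:205]=0;w[:,280:]=0
n,l,st,ce=cv2.connectedComponentsWithStats(w)
for i in range(1,n): print("white",st[i,4],ce[i],px2w(c,*ce[i],48))
E
```

```text
lock 0.97 [171.2 154.2  34.3  42.5] ((172.57691955566406, 151.88461303710938), (24.684158325195312, 39.66106414794922), 33.690067291259766) [668.1 252.9  40. ]
lock 0.9 [238.2 190.9  37.5  24.1] ((239.5, 190.0), (26.0, 41.0), 90.0) [563.9  55.4  40. ]
lock 0.9 [205.1 241.   38.6  34.6] ((203.01751708984375, 240.75955200195312), (24.040571212768555, 38.995384216308594), 73.61045837402344) [416.7 130.7  40. ]
dial 0.8 [231.4 191.8  16.4  16.1] ((231.0, 189.5), (15.0, 16.0), 90.0) [564.3  68.7  40. ]
dial 0.6 [167.3 156.3  15.3  18. ] ((167.5, 157.0), (14.0, 15.0), 90.0) [660.6 261.9  40. ]
dial 0.53 [210.7 236.8  17.4  16.9] ((210.0, 238.5), (15.0, 16.0), 90.0) [418.7 127.9  40. ]
shackle 0.67 [179.8 142.1  24.5  21.1] ((179.59402465820312, 141.1420135498047), (17.835241317749023, 15.11568546295166), 34.69515609741211) [712.4 223.1  40. ]
nest 0.69 [264.1 239.8  33.1  38. ] ((263.27996826171875, 241.45997619628906), (32.668338775634766, 32.668338775634766), 81.8698959350586) [411.9 -28.3  40. ]
nest 0.66 [231.6 191.8  36.6  33.3] ((231.63821411132812, 191.2011260986328), (31.429216384887695, 30.812955856323242), 84.5596694946289) [555.3  68.6  40. ]
glass 0.92 [126.8 189.2  29.4  23.4] ((126.0, 191.0), (24.0, 30.0), 90.0) [553.6 385.   40. ]
glass 0.73 [386.6 250.9  45.2  48.9] ((386.3068542480469, 253.22320556640625), (47.06236267089844, 37.96760940551758), 83.1572265625) [ 382.7 -388.    40. ]
hasp 0.59 [238.9 136.8  30.6  15.3] ((237.5, 138.0), (10.0, 27.0), 90.0) [720.9  53.2  40. ]
white 3 [240. 175.] [607.4  43.   48. ]
white 3 [244. 176.] [604.5  31.1  48. ]
white 8 [217.2 177.8] [598.4 110.4  48. ]
white 8 [244.8 202.2] [526.6  27.9  48. ]
white 3 [218. 204.] [520.5 106.6  48. ]
white 2 [221.5 205. ] [517.7  96.3  48. ]
```

View pics/topz.png

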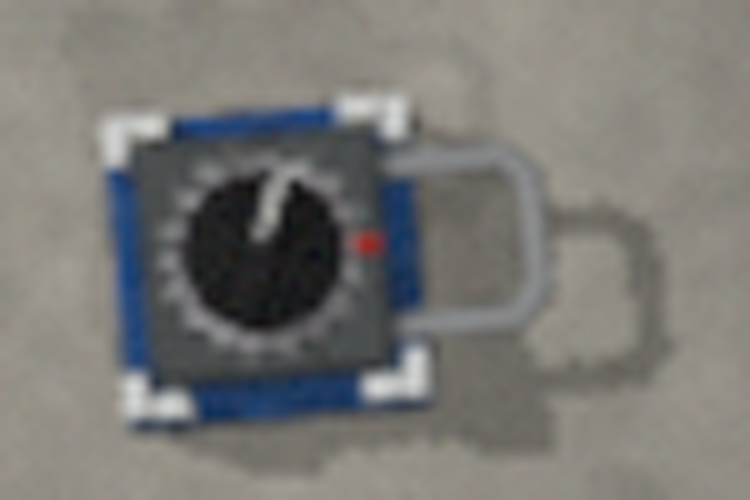

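View pics/scz.png

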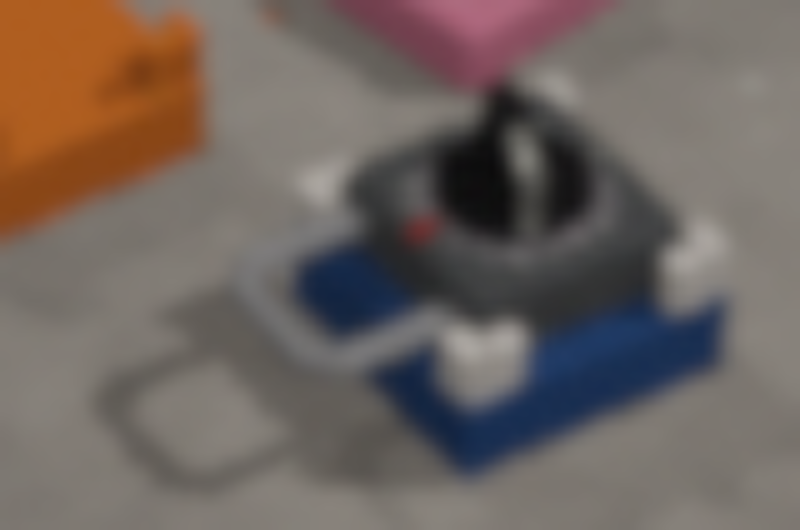

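The zoomed crop shows the dial at about (263,248), the red mark at (370,243), the pointer tip at (283,168) and the shackle bar at (534,235). The shackle direction is about 4° up from image-right. I'll fit the pose from these points.

```bash
python3 - <<'E'
from h import *
from scipy.optimize import least_squares
np.set_printoptions(precision=2,suppress=True)
c=imaging.camera("top")
f=lambda u,v:np.array([205+(u+.5)/10-.5,165+(v+.5)/10-.5])
P=[((-46,-46,48),(410,95)),((46,-46,48),(100,115)),((-46,46,48),(430,395)),((46,46,48),(130,425)),
((-30.5,0,56),(370,243)),((0,0,60),(263,248)),((-80.5,0,44),(534,235))]
# lock y sign: -x right(=-y world) => lock x = +y world, lock y = -x world (image down)
def W(p,l): x,y,a=p;C,S=np.cos(a),np.sin(a);return [x+C*l[0]-S*l[1],y+S*l[0]+C*l[1],l[2]]
res=lambda p:np.concatenate([w2px(c,W(p,l))-f(*q) for l,q in P])
r=least_squares(res,[563,68,1.57],x_scale=[1,1,.01],loss="soft_l1",f_scale=.3);p=r.x;print(p,res(p).reshape(-1,2))
# pointer
b=px2w(c,*f(263,240),78);t=px2w(c,*f(283,168),78);
for z in(62,78):
  t=px2w(c,*f(283,165),z);b=px2w(c,*f(260,240),z);v=t-b
  print(z,b,t,(np.arctan2(v[1],v[0])-(p[2]-np.pi)+np.pi)%(2*np.pi)-np.pi)
print("tip if dial=k*.349:")
for k in(2,3,4):
  a=k*.349+np.pi
  for z in (62,78):
    print(k,z,[ (w2px(c,W(p,(q*np.cos(a),q*np.sin(a),z)))-[204.5,164.5])*10 for q in(0,22)])
E
```

```text
[562.1   68.46   1.67] [[-0.14 -0.61]
 [-0.04 -0.03]
 [ 0.42  0.23]
 [-0.72 -0.16]
 [-0.16  0.11]
 [ 0.12  0.34]
 [ 0.35 -0.07]]
62 [565.23  69.64  62.  ] [587.39  63.26  62.  ] 1.1958996026490798
78 [563.57  68.77  78.  ] [585.45  62.48  78.  ] 1.1958996026490798
tip if dial=k*.349:
2 62 [array([264.36, 251.19]), array([317.96, 198.51])]
2 78 [array([261.5 , 245.58]), array([315.8 , 192.23])]
3 62 [array([264.36, 251.19]), array([296.71, 183.57])]
3 78 [array([261.5 , 245.58]), array([294.28, 177.1 ])]
4 62 [array([264.36, 251.19]), array([271.58, 176.77])]
4 78 [array([261.5 , 245.58]), array([268.83, 170.21])]
```

Request:
arm_command([
  [0.5,-43,-25,0,0],
  [0.5,-86,-51,0,-1],
  [0.5,-130,-77,0,-2],
  [0.5,-173,-103,0,-3],
  [0.5,-216,-129,0,-4],
  [0.5,-260,-155,0,-4],
  [0.5,-303,-180,0,-4],
  [0.5,-346,-206,0,-4],
  [0.5,-390,-232,0,-4],
  [0.5,-433,-258,20,-4],
  [0.5,-475,-283,45,-4],
  [0.5,-510,-303,70,-4],
  [0.5,-510,-303,78,-4],
  [0.5,-510,-303,78,-4],
  [0.5,-510,-303,78,-4],
], force=20)

```text
clock: 3.22
eef_pos: [562.4, 70.0, 111.8]
eef_rot: [3.141, 0.001, 2.884]
wrist_force: [0.3, 0.1, 0.3]
finger_gap: 46.9
finger_force: 0.0
```

```bash
python3 - <<'E'
from h import *
d=imaging.camera("scene");save(d,"sc1.png",(210,150,310,230),8)
print(monitor.read_state()["eef_pos"],monitor.read_state()["eef_rot"])
f=lambda p:(w2px(d,p)-[210,150])*8
print("expected px: bar centre top",f([562.1,68.5,79.8]),"TCP",f(monitor.read_state()["eef_pos"]),"mark",f([562.1+30.5*.1,68.5-30.3,56]))
E
```

```text
[562.47628583  69.96247242 111.85501945] [3.14102492e+00 1.51982565e-03 2.88378557e+00]
expected px: bar centre top [489.75390498 299.20743076] TCP [497.47387582 228.86611849] mark [415.78343679 379.44624521]
```

View pics/sc1.png

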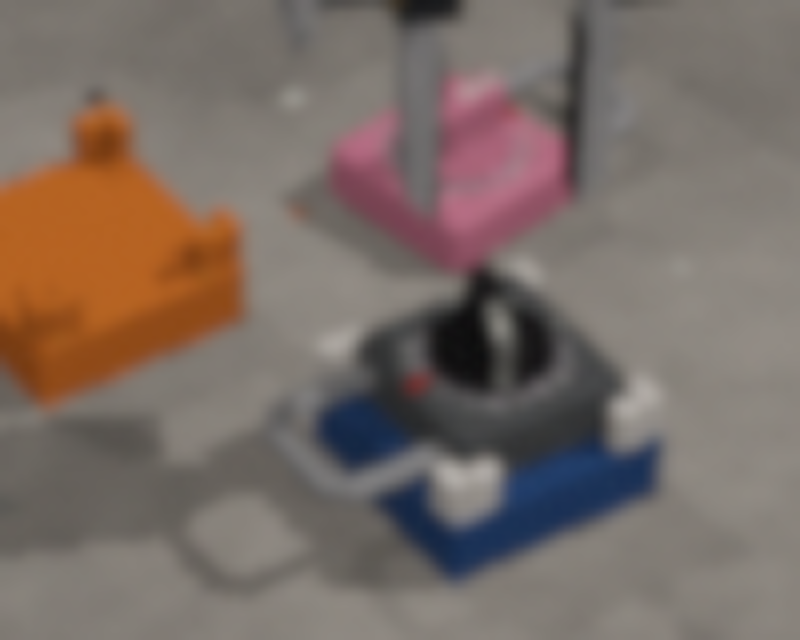

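The scene view agrees with the fit: the mark is at (418,382) against a predicted (416,379), and the bar top is at about (490,290). I'll check the fingertips' projected positions before going down.

```bash
python3 - <<'E'
from h import *
d=imaging.camera("scene");s=monitor.read_state();p=s["eef_pos"];y=s["eef_rot"][2]
f=lambda p:(w2px(d,p)-[210,150])*8
Y=np.array([np.sin(y),-np.cos(y),0])
for z in(93,112,125):
  for o in(-36,-23.5,23.5,36): print(z,o,f([*(p+Y*o)[:2],z]))
for o in (-22,0,22):
  for k in (3,4):
    a=1.67+k*.349; print("bar",k,o,f([562.1+o*np.cos(a),68.5+o*np.sin(a),79.8]))
E
```

```text
93 -36 [394.92279994 282.81832484]
93 -23.5 [429.81084318 278.44409616]
93 23.5 [560.02301067 262.11822218]
93 36 [594.39904862 257.80818822]
112 -36 [396.14965974 241.11164436]
112 -23.5 [431.35156431 236.76336947]
112 23.5 [562.72637359 220.53544679]
112 36 [597.40703905 216.25155736]
125 -36 [397.00198709 212.13706669]
125 -23.5 [432.42191263 207.80751538]
125 23.5 [564.60424853 191.65021983]
125 36 [599.4964724  187.38517208]
bar 3 -22 [493.99160572 340.38902457]
bar 4 -22 [515.22409961 337.54520711]
bar 3 0 [489.75390498 299.20743076]
bar 4 0 [489.75390498 299.20743076]
bar 3 22 [485.61688508 259.00424429]
bar 4 22 [464.8403053 261.707442 ]
```

```bash
python3 - <<'E'
from h import *
d=imaging.camera("scene");im=d["img"][110:210,245:300,::-1]
s=monitor.read_state();print(s["eef_pos"])
a=cv2.resize(im,None,fx=6,fy=6,interpolation=cv2.INTER_NEAREST)
c=imaging.camera("top");b=cv2.resize(c["img"][140:240,180:240+30,::-1],None,fx=5,fy=6,interpolation=cv2.INTER_NEAREST)
cv2.imwrite("pics/f.png",np.hstack([a,b]))
print(a.shape,b.shape)
E
```

```text
[562.47051891  69.74761458 111.61760682]
(600, 330, 3) (600, 450, 3)
```

View pics/f.png

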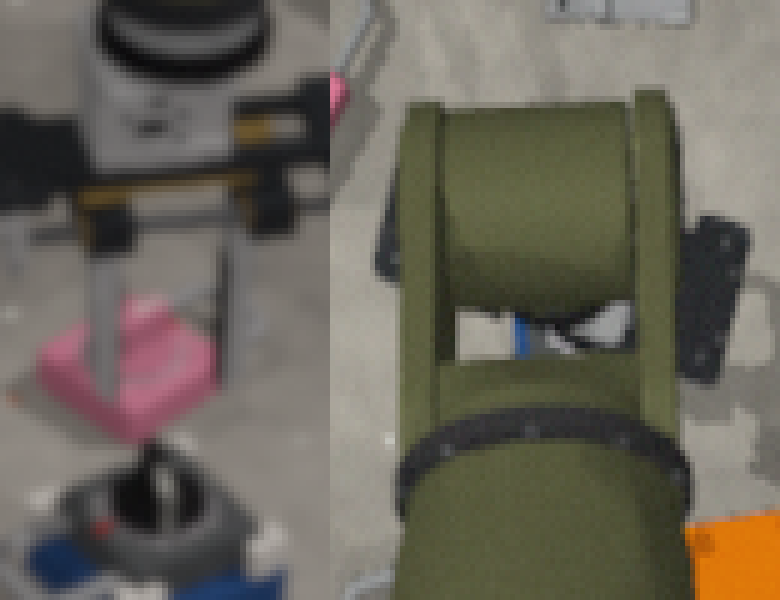

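```bash
python3 - <<'E'
from h import *
np.set_printoptions(precision=1,suppress=True)
c=imaging.camera("top");d=imaging.camera("scene")
p=monitor.read_state()["eef_pos"];y=2.884
Y=np.array([np.sin(y),-np.cos(y),0]);X=np.array([np.cos(y),np.sin(y),0])
g=lambda q:(w2px(c,q)-[180,140])*[5,6]+[330,0]
h=lambda q:(w2px(d,q)-[245,110])*6
for hz in(78,110,150):
  q=p+[0,0,hz];print(hz,"top ends",g(q-88*Y),g(q+88*Y),"scene",h(q-88*Y),h(q),h(q+88*Y))
  print("   corners -y end",g(q-88*Y-37*X),g(q-88*Y+37*X))
for hz in(-19,0,10,78): print(hz,h(p+[0,0,hz]))
E
```

```text
78 top ends [732.  320.7] [409.8 214.7] scene [-25.  301.3] [168.7 278.9] [358. 257.]
   corners -y end [750.6 239.6] [713.3 402.2]
110 top ends [733.1 313.7] [401.5 204.7] scene [-25.1 242.9] [171.6 220.8] [363.9 199.2]
   corners -y end [752.2 230.3] [713.9 397.6]
150 top ends [734.5 304.4] [390.4 191.4] scene [-25.3 167.2] [175.5 145.5] [371.5 124.4]
   corners -y end [754.3 217.9] [714.6 391.5]
-19 [160.3 444.3]
0 [161.9 413.1]
10 [162.7 396.5]
78 [168.7 278.9]
```

Horizontally the gripper matches its reported pose, but the scene view suggests the fingertips are higher than expected. I'll go down to a height that is safe either way and check again.

Request:
arm_command([
  [0.5,0,-1.5,14,0],
  [0.5,0,-1.5,28,0],
  [0.5,0,-1.5,28,0],
  [0.5,0,-1.5,28,0],
])

```text
clock: 4.03
eef_pos: [562.1, 67.6, 82.7]
eef_rot: [3.142, -0.0, 2.883]
wrist_force: [0.0, -0.2, 0.2]
finger_gap: 47.1
finger_force: 0.0
```

```bash
python3 - <<'E'
from h import *
d=imaging.camera("scene");save(d,"sc2.png",(235,150,305,215),9)
s=monitor.read_state();p=s["eef_pos"];print(p,s["wrist_force"])
y=s["eef_rot"][2];Y=np.array([np.sin(y),-np.cos(y),0])
f=lambda p:(w2px(d,p)-[235,150])*9
for z in(-19,0,10): print(f(p+Y*30+[0,0,z]),f(p-Y*30+[0,0,z]))
E
```

```text
[562.24976825  67.64119854  83.01266633] [0.27393922 0.03777782 0.81117804]
[413.91471839 363.76387421] [229.21545379 387.28807331]
[416.99271325 318.24303664] [230.66517171 341.64008705]
[418.63475456 293.95868941] [231.43864108 317.28547395]
```

View pics/sc2.png

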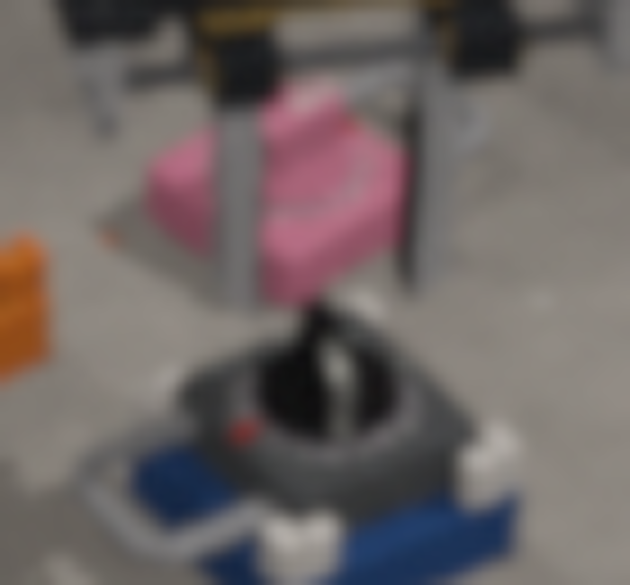

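The tips show at about (237,307) and (425,287), which projects to z≈97, roughly 33 mm higher than the stated geometry gives. I'll go down in small steps and watch the force.

Request:
arm_command([
  [0.5,0,0,2,0],
  [0.5,0,0,4,0],
  [0.5,0,0,6,0],
  [0.5,0,0,6,0],
])

```text
clock: 4.58
eef_pos: [562.0, 67.6, 76.6]
eef_rot: [-3.141, -0.0, 2.883]
wrist_force: [0.5, 0.1, -0.0]
finger_gap: 47.2
finger_force: 0.0
```

Request:
arm_command([
  [0.35,0,0,0,0],
  [0.35,0,0,0,0],
  [0.35,0,0,2,0],
  [0.35,0,0,4,0],
  [0.35,0,0,6,0],
  [0.35,0,0,6,0],
])

```text
clock: 5.32
eef_pos: [562.0, 67.6, 70.5]
eef_rot: [-3.142, -0.0, 2.883]
wrist_force: [0.9, 0.5, -0.1]
finger_gap: 32.8
finger_force: 0.0
```

There's no contact where the stated geometry would already have hit the disc, so the height offset is real. Continuing down.

Request:
arm_command([
  [0.35,0,0,4,0],
  [0.35,0,0,8,0],
  [0.35,0,0,12,0],
  [0.35,0,0,15,0],
  [0.35,0,0,17,0],
  [0.35,0,0,17,0],
])

```text
clock: 6.08
eef_pos: [562.0, 67.6, 53.6]
eef_rot: [-3.142, -0.0, 2.883]
wrist_force: [-0.1, 0.4, 0.4]
finger_gap: 32.8
finger_force: 0.0
```

```bash
python3 - <<'E'
from h import *
d=imaging.camera("scene");save(d,"sc3.png",(235,150,305,215),9)
s=monitor.read_state();print(s["eef_pos"],s["wrist_force"])
E
```

```text
[562.07310647  67.64089962  53.76008381] [ 0.89377802 -0.654534    0.00166378]
```

View pics/sc3.png

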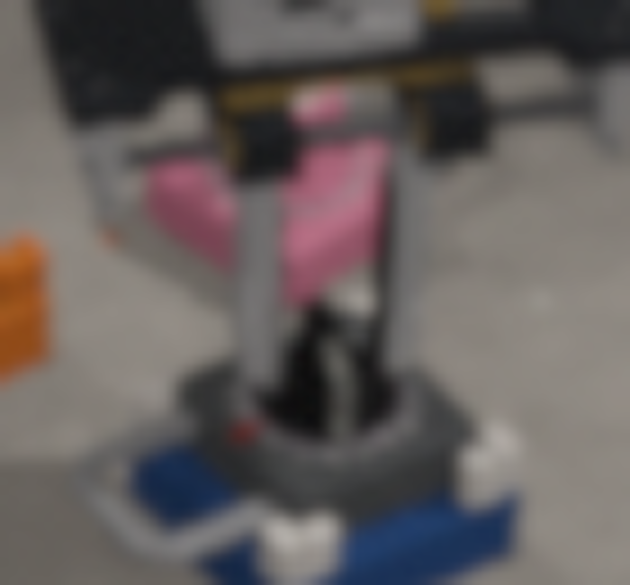

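The fingers now straddle the bar, tips at (258,385) and (405,370), just above the disc. I'll go 4 mm lower and close.

Request:
arm_command([
  [0.35,0,0,2,0],
  [0.35,0,0,4,0],
  [0.35,0,0,4,0],
  [0.1,0,0,4,0],
  [0.0,0,0,4,0],
  [0,0,0,4,0],
  [0,0,0,4,0],
  [0,0,0,4,0],
], force=25)

```text
clock: 7.12
eef_pos: [562.1, 67.7, 49.8]
eef_rot: [3.141, 0.0, 2.883]
wrist_force: [0.0, 0.9, 1.3]
finger_gap: 11.2
finger_force: 25.0
```

Request:
arm_command([
  [0,0,0,0,5],
  [0,0,0,0,10],
  [0,0,0,0,15],
  [0,0,0,0,20],
  [0,0,0,0,25],
  [0,0,0,0,30],
  [0,0,0,0,35],
  [0,0,0,0,40],
  [0,0,0,0,45],
  [0,0,0,0,50],
  [0,0,0,0,55],
  [0,0,0,0,60],
  [0,0,0,0,65],
  [0,0,0,0,70],
  [0,0,0,0,72],
  [0,0,0,0,72],
  [0,0,0,0,72],
])

```text
clock: 9.25
eef_pos: [562.2, 67.8, 49.8]
eef_rot: [3.141, -0.0, 1.627]
wrist_force: [1.5, 4.4, 0.7]
finger_gap: 12.0
finger_force: 25.0
```

Request:
arm_command([
  [0.35,0,0,0,0],
  [0.35,0,0,0,0],
  [0.35,0,0,0,0],
  [0.35,0,0,-20,0],
  [0.35,0,0,-50,0],
  [0.35,0,0,-80,0],
  [0.35,-60,0,-80,0],
  [0.35,-120,0,-80,0],
  [0.35,-160,0,-80,0],
  [0.35,-160,0,-80,0],
])

```text
clock: 10.5
eef_pos: [570.6, -94.5, 129.5]
eef_rot: [-3.141, 0.0, 1.623]
wrist_force: [0.2, 0.0, -0.5]
finger_gap: 33.2
finger_force: 0.0
```

```bash
python3 - <<'E'
from h import *
s=monitor.read_state();print(s["eef_pos"],s["eef_rot"])
c=imaging.camera("top");d=imaging.camera("scene")
A=cv2.resize(c["img"][165:215,205:280,::-1],(600,400),interpolation=cv2.INTER_CUBIC)
B=cv2.resize(d["img"][178:228,235:260+35,::-1],(480,400),interpolation=cv2.INTER_CUBIC)
cv2.imwrite("pics/t4.png",cv2.resize(np.hstack([A,B]),(797,295)))
E
```

```text
[570.62793283 -94.48867347 129.51723168] [-3.14119324e+00  1.55234703e-04  1.62263430e+00]
```

View pics/t4.png

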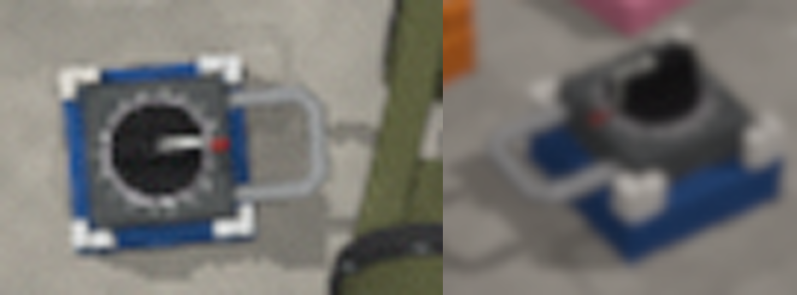

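The last picture shows the pointer line from (160,145) to (200,142), aimed at the red mark at (219,145), with the shackle still shut. The dial is at 0. Next is the shackle bar.

Request:
arm_command([
  [0.35,9,0,0,9],
  [0.35,18,0,0,18],
  [0.35,27,0,0,27],
  [0.35,36,0,0,36],
  [0.35,46,0,0,45],
  [0.35,55,1,0,54],
  [0.35,64,1,0,63],
  [0.35,73,2,0,72],
  [0.35,82,2,0,80],
  [0.35,82,2,20,88],
  [0.35,82,2,50,88.4],
  [0.35,82,2,80,88.4],
  [0.35,82,2,80,88.4],
])

```text
clock: 12.22
eef_pos: [567.0, -8.8, 48.1]
eef_rot: [-3.141, 0.004, 0.085]
wrist_force: [-0.0, 0.2, -0.1]
finger_gap: 33.1
finger_force: 0.0
```

Request:
arm_command([
  [0.35,0,0,5,0],
  [0.35,0,0,10,0],
  [0.35,0,0,14,0],
  [0.35,0,0,14,0],
])

```text
clock: 12.72
eef_pos: [568.3, -10.2, 35.7]
eef_rot: [3.142, 0.0, 0.083]
wrist_force: [-0.1, -0.5, 0.3]
finger_gap: 32.9
finger_force: 0.0
```

```bash
python3 - <<'E'
from h import *
s=monitor.read_state();print(s["eef_pos"],s["eef_rot"],s["wrist_force"])
d=imaging.camera("scene");save(d,"sc5.png",(225,160,295,225),9)
f=lambda p:(w2px(d,p)-[225,160])*9
print("crown",f([568.5,-12.3,44]),"opened",f([570,-32.3,44]))
E
```

```text
[568.30566353 -10.16723094  35.67468134] [3.14158834e+00 1.46456208e-04 8.30589725e-02] [-0.12469987 -0.49841288  0.34831857]
crown [192.82120713 418.97749081] opened [136.89952799 441.0932678 ]
```

View pics/sc5.png

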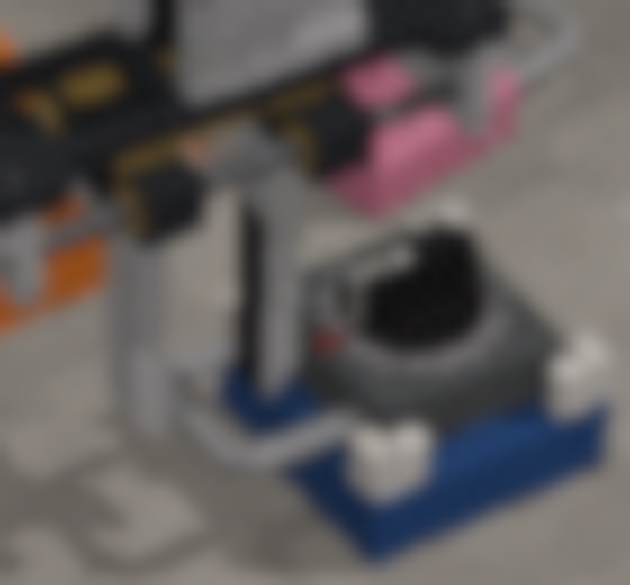

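The fingertips straddle the shackle bar, at (148,425) outside and (268,390) in the gap, with the crown at about (193,419). Going lower and gripping.

Request:
arm_command([
  [0.35,0,2,5,0],
  [0.35,0,2,10,0],
  [0.35,0,2,15,0],
  [0.35,0,2,20,0],
  [0.35,0,2,20,0],
  [0.2,0,2,20,0],
  [0,0,2,20,0],
  [0,0,2,20,0],
  [0,0,2,20,0],
  [0,0,2,20,0],
], force=20)

```text
clock: 14.02
eef_pos: [568.6, -12.2, 15.9]
eef_rot: [3.141, -0.0, 0.083]
wrist_force: [0.4, -1.0, 1.1]
finger_gap: 8.3
finger_force: 20.0
```

Request:
arm_command([
  [0,0,3,0,0],
  [0,0,6,0,0],
  [0,0,9,0,0],
  [0,0,12,0,0],
  [0,0,15,0,0],
  [0,0,18,0,0],
  [0,0,20,0,0],
  [0,0,21,0,0],
  [0,0,21,0,0],
  [0,0,21,0,0],
  [0,0,21,0,0],
])

```text
clock: 15.4
eef_pos: [570.4, -32.9, 15.8]
eef_rot: [-3.141, -0.0, 0.083]
wrist_force: [0.7, 4.8, 0.7]
finger_gap: 8.5
finger_force: 20.0
```

Request:
arm_command([
  [0.35,0,21,0,0],
  [0.35,0,0,0,0],
  [0.35,0,0,0,0],
  [0.35,0,0,-25,0],
  [0.35,0,0,-55,0],
  [0.35,0,0,-85,0],
  [0.35,0,0,-115,0],
  [0.35,0,0,-115,0],
])

```text
clock: 16.4
eef_pos: [571.2, -33.7, 132.9]
eef_rot: [3.14, -0.004, 0.083]
wrist_force: [0.4, -0.0, -0.4]
finger_gap: 32.7
finger_force: 0.0
```

```bash
python3 - <<'E'
from h import *
np.set_printoptions(precision=1,suppress=True)
s=monitor.read_state();print(s["eef_pos"],s["eef_rot"])
d=imaging.camera("scene")
print("crown shut",w2px(d,[568.5,-12.3,44]),"open",w2px(d,[570,-32.3,44]))
for r in trace(d,"shackle")[:3]:
  ys,xs=np.nonzero(r["region"]);print(r["p"],np.array(r["rect"]),"left",xs.min(),ys[xs==xs.min()].mean(),"bottom",ys.max(),xs[ys==ys.max()].mean())
for o in(20,0): # outer bar ends
  u=np.array([.079,-.997]);v=np.array([.997,.079]);c=np.array([562.1,68.])+u*(80.5+o)
  print(o,[w2px(d,[*(c+v*k),44]) for k in(-20,20)])
E
```

```text
[571.2 -33.7 132.9] [ 3.1 -0.   0.1]
crown shut [246.4 206.6] open [240.2 209. ]
0.51 [346.1 220.7  20.4  12.8] left 338 218.0 bottom 226 348.0
0.47 [247.2 204.9  24.   20.5] left 236 206.0 bottom 214 245.5
0.45 [280.1 166.3  12.5  10.7] left 274 159.5 bottom 168 282.5
20 [array([236.7, 204.8]), array([243.9, 213.3])]
0 [array([242.8, 202.4]), array([250.1, 210.8])]
```

The shackle trace matches the open prediction (left 236, bottom 214). Now back over the dial.

Request:
arm_command([
  [0.35,0,-11,0,-9],
  [0.35,0,-22,0,-18],
  [0.35,0,-34,0,-27],
  [0.35,0,-46,0,-36],
  [0.35,0,-57,0,-45],
  [0.35,0,-68,0,-54],
  [0.35,0,-80,0,-63],
  [0.35,0,-91,0,-72],
  [0.35,-0.5,-102,0,-80],
  [0.35,-0.5,-102,0,-89],
  [0.35,-0.5,-102,20,-89.8],
  [0.35,-0.5,-102,35,-89.8],
  [0.35,-0.5,-102,35,-89.8],
  [0.35,-0.5,-102,35,-89.8],
])

```text
clock: 18.25
eef_pos: [561.4, 68.5, 96.0]
eef_rot: [3.141, 0.0, 1.65]
wrist_force: [0.2, -0.1, -0.2]
finger_gap: 32.8
finger_force: 0.0
```

Request:
arm_command([
  [0.35,0,0,12,0],
  [0.35,0,0,24,0],
  [0.35,0,0,36,0],
  [0.35,0,0,42,0],
  [0.35,0,0,46.5,0],
  [0.35,0,0,46.5,0],
  [0.1,0,0,46.5,0],
  [0,0,0,46.5,0],
  [0,0,0,46.5,0],
  [0,0,0,46.5,0],
  [0,0,0,46.5,0],
  [0,0,0,46.5,0],
], force=50)

```text
clock: 19.75
eef_pos: [561.5, 68.6, 49.5]
eef_rot: [3.141, 0.0, 1.65]
wrist_force: [0.6, 0.3, 3.3]
finger_gap: 11.3
finger_force: 50.0
```

Request:
arm_command([
  [0,0,0,-4,0],
  [0,0,0,-8,0],
  [0,0,0,-12,0],
  [0,0,0,-17,0],
  [0,0,0,-23,0],
  [0,0,0,-30,0],
  [0,0,0,-38,0],
  [0,0,0,-48,0],
  [0,0,0,-58,0],
  [0,0,0,-68,0],
  [0,0,0,-78,0],
  [0,0,0,-88,0],
  [0,0,0,-98,0],
  [0,0,0,-108,0],
  [0,0,0,-115,0],
  [0,0,0,-120,0],
  [0,0,0,-120,0],
  [0,0,0,-120,0],
  [0,0,0,-120,0],
  [0,0,0,-120,0],
])

```text
clock: 22.25
eef_pos: [561.2, 68.6, 169.0]
eef_rot: [-3.141, -0.0, 1.65]
wrist_force: [-0.3, -0.5, -3.8]
finger_gap: 11.8
finger_force: 50.0
```

```bash
python3 - <<'E'
from h import *
np.set_printoptions(precision=1,suppress=True)
s=monitor.read_state();print(s["eef_pos"],s["wrist_force"],s["moment"],s["finger_force"],s["finger_gap"])
d=imaging.camera("scene")
u=np.array([.079,-.997]);v=np.array([.997,.079])
for o in(20,0):
  c=np.array([562.1,68.])+u*(80.5+o);print(o,[w2px(d,[*(c+v*k),164]) for k in(-20,20)])
m=w2px(d,[*(np.array([562.1,68.])+u*30.5),176]);print("mark exp",m)
im=d["img"].astype(int);x0,y0=np.round(m).astype(int)
R=(im[...,0]>im[...,1]+50)&(im[...,1]<90);R[:y0-20]=0;R[y0+20:]=0;R[:,:x0-20]=0;R[:,x0+20:]=0
ys,xs=np.nonzero(R);print("red",xs.mean(),ys.mean(),len(xs))
for t in("shackle","lock"):
 for r in trace(d,t)[:4]:
  ys,xs=np.nonzero(r["region"]);print(t,r["p"],np.array(r["rect"]),"left",xs.min(),ys[xs==xs.min()].mean(),"bottom",ys.max(),xs[ys==ys.max()].mean())
E
```

```text
[561.2  68.6 169. ] [-0.3 -0.5 -3.8] [-0.   0.1  0. ] 49.97185707092285 11.83414960710354
20 [array([236.4, 171.6]), array([244., 180.])]
0 [array([242.9, 169.3]), array([250.5, 177.5])]
mark exp [262.8 163.9]
red 262.8615384615385 176.23076923076923 65
shackle 0.75 [246.8 170.5  20.8  20.2] left 236 172.5 bottom 181 245.0
shackle 0.69 [347.9 220.2  27.9  14.3] left 338 218.5 bottom 228 352.5
lock 0.89 [347.9 209.8  27.6  32.9] left 334 201.0 bottom 227 352.0
lock 0.57 [262.4 169.   46.8  27.2] left 237 171.5 bottom 181 245.0
lock 0.56 [261.1 174.2  22.   11.8] left 251 171.0 bottom 182 266.0
```

```bash
python3 -c "
from cell import job;print(job.sign_off())"
```

```text
the job is handed in; nothing more can be done
None
```

The job is handed in at about 22 s, with the dial at the red mark, the shackle pulled about 20 mm out, and the lock held level and still about 15 cm above the table; the sign-off gave no verdict.

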